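# Slide the valve plank out to its line and hold it

### The job

Swivel the valve plank on the work stand so that its valve end points out over the yellow edge and its long side lies flush along the aluminium fence, with the red line still well back on the stand. Then slide it outward along the fence until the red line is right above the yellow edge, keeping it flat on the stand all the way, never lifted off and never tipping. The valve end is then too heavy to stay up by itself, so finish while still holding the plank down level in the gripper, and leave everything else on the table where it is.

Things in the scene. Friction and masses are not known exactly. Their poses are not given: they have to be found in the camera images.
- plank_mid (a point): Centre (half-way up) of the loose pine plank, 300 long (its x) x 50 wide (y) x 30 mm thick (z up), 0.35 to 0.65 kg. It lies flat on the work stand, roughly crosswise at the start. +x points to the end with the brass valve. Bare, and free to be gripped across its width, from x = -150 to +60 mm. The valve makes it end-heavy: it balances at about x = +58 mm.
- plank_line (a point): Middle of the 4 mm wide red line painted across the plank, on the plank's top face, 20 mm from the plank's centre towards the valve (130 mm from the valve end). Axes as the plank.
- valve (a point): Centre of the brass stop valve with red hand wheel (38 mm across) on the plank, 108 mm from the plank's centre, 16 mm above its top face. Valve and copper pipe stub cover x = +63 to +150 mm of the plank; the wheel's top is 52 mm above the plank's top. Axes as the plank.
- stand_edge (a point): Corner on the top face of the fixed dark-brown work stand (top 70 mm above the table) where the outward edge (marked by a yellow band) meets the inner face of the fence. +x points outward past the yellow edge (to the robot's right), +y towards the fence, z up. The top spans x = -240 to 0, y = -245 to 0 mm; the fence is an aluminium strip 8 mm high on y = 0 to +15 mm, full length, on the far side.
- bottle: Standing water bottle with a blue label, 64 mm across, 190 mm tall; a bystander. Origin at its underside.
- tape: Blue tape roll lying flat, 90 mm across, 25 mm high; a bystander near the stand's yellow edge. Origin at its underside.
- tee: White plastic pipe tee lying down, 80 mm long, 45 mm high; a bystander on the table below where the plank comes out. Origin at its underside.
- coupling: Short brass pipe coupling standing on end, 34 mm across, 34 mm high; a bystander. Origin at its underside.
- wrench: Steel wrench lying flat; a bystander. Origin at its underside.
- driver: Screwdriver lying flat; a bystander. Origin at its underside.
- elbow: Copper pipe elbow lying flat, legs 90 and 60 mm, 22 mm pipe; a bystander. Origin at its underside.
- plank: The whole plank with its valve (see its points). Origin at the centre of its underside, axes as point plank_mid.
- stand: The whole fixed work stand. Origin on the table under the middle of its top; axes as point stand_edge. With the plank flush at the fence, the plank's centre line lies 25 mm from the inner face of the fence.

How it is judged:
On the way, in this order (a step that is already met when the one before it is completed fails the run):
1. the plank is turned flush along the fence, valve end outward, the red line still at least 20 mm back from the yellow edge (angle between the x axis of plank_mid and the x axis of stand_edge, either way round below 0.07 rad and y of plank_line in the frame of stand_edge between -0.031 and -0.02 m and z of plank_line in the frame of stand_edge between 0.025 and 0.036 m and x of plank_line in the frame of stand_edge below -0.02 m and x of valve in the frame of stand_edge above -0.1 m), for 0.2 s.
2. the plank is slid out along the fence until the red line is above the yellow edge (angle between the x axis of plank_mid and the x axis of stand_edge, either way round below 0.07 rad and y of plank_line in the frame of stand_edge between -0.031 and -0.02 m and z of plank_line in the frame of stand_edge between 0.025 and 0.036 m and x of plank_line in the frame of stand_edge between -0.005 and 0.005 m and x of valve in the frame of stand_edge above 0.05 m), for 0.2 s.
At the end, for the whole second after the job is handed in: The red line is within 5 mm of the stand's yellow edge, valve end out; the plank's long side is within about 6 mm of the fence and parallel to it within 4 degrees; the plank is still, level within about 3 degrees, resting on the stand and held by the gripper's fingers, with nothing else propping it (all of step 2 and angle between plank_mid's own z axis and vertical below 0.05 rad and contact force between the fingers and plank above 1 N and contact force between plank and stand above 1 N and linear speed of plank below 0.01 m/s and contact force between plank and tee below 0.5 N and contact force between plank and tape below 0.5 N); the arm keeps its last pose, push and grip.
It fails at once if the plank is lifted off the stand (more than 20 mm) (height (world z) of plank_mid above 0.105 m).
It fails at once if the plank tips (more than 10 degrees) or falls (angle between plank_mid's own z axis and vertical above 0.175 rad or height (world z) of plank_mid below 0.07 m).
It fails at once if a bystander is knocked away (more than 30 mm) (distance of any of bottle, tape, tee, coupling, wrench, driver, elbow from where it was at the start of the episode above 0.03 m).
It also fails if it takes over 53 s, if anything falls off the work surface, if the arm or the gripper's body presses on something with over 40 N, if the wrist force passes 120 N, or if a joint passes its speed limit or range.

### The arm

A 6-joint arm with a two-finger parallel gripper is mounted at the origin on the work surface. World frame = base frame: x ahead of the robot, y to its left, z up, the work surface at z = 0. Lengths are in m, angles in rad, forces in N, time in s.
With the tool pointing down it reaches from about 0.275 to 0.825 m from the base axis. Payload 5.2 kg.
Tool frame: the origin (TCP) lies at the very end of the fingers, on their centre line; the grasp point (between the pads) lies 19 mm behind it; z points along the fingers, y is the line along which they close (so a half turn about z gives the same grasp; the last joint's range is limited). The gripper opens to 93 mm and grips with 3 to 60 N. Pads are 15 mm wide; open, the fingers measure 128 mm over their backs; the gripper's body (75 mm by 188 mm) begins 65 mm behind the grasp point.
Start: joints at [1.016, 0.259, 1.535, -0, 1.348, -0.203], TCP at [0.19, 0.516, 0.219] pointing down, gripper open.
Joint ranges: [-3.14, 3.14], [-0.91, 2.08], [0.19, 2.58], [-1.22, 4.36], [0.22, 2.71], [-3.12, 3.12]. Speed limits (rad/s): [2.57, 2.57, 3.14, 3.14, 3.14, 3.14].

### API

Orientations are given as [roll, pitch, yaw] about the fixed x, y, z axes, in that order (R = Rz(yaw) Ry(pitch) Rx(roll)).
In Python, from station import sense, grab_frame, camera_model, finish_job gives the robot as it stands.
- The arm moves only by the shell command python3 -m inch 'ROWS' [OPENING] [FORCE]. ROWS is JSON, a list that holds one entry, the list of rows, each a list of 4 numbers: the shift along the tool's x, y, z in cm, then the turn about the tool's z in degrees. In form: [[[x, y, z, roll], ...]]. A call has 1 to 20 rows; each row shifts and turns the commanded pose from where the row before left it, along the tool's axes as they then stand; what a row does not reach is not made up. A row lasts 1/8 s, in which the tool goes at most 62.5 mm and 10.7 degrees, less where a joint would pass 70% of its speed; a pose out of reach is approached as far as the arm can. A call with a gripper value outside its range is refused whole. OPENING is the closure in counts, from 0 (fully open) to 255 (shut), set as the call begins (- or left out, the last holds). The fingers move at their own pace and stop on an object; FORCE is the grip in N (left out, the last holds). Time passes only in rows, so rows that do not move let the fingers close. It gives the time, the measured TCP pose, the force, the opening and the grip force at its end, in the units of the state.
- sense(): the state, without advancing time (a new reading comes with each control period).
- grab_frame(name): name is "scene" or "side" or "wrist"; returns the picture (384x512x3 uint8, red, green, blue); there is no depth.
- camera_model(name): a dict with "camera_matrix" (3x3 intrinsics, pixels), "xyz" and "orientation" of the camera in the world; the wrist camera has in their place "hand_eye" (4x4, takes a point from camera to tool coordinates, whose origin is the TCP and whose axes are the flange's). Camera axes: x right, y down, z forward; pixel columns grow to the right and rows downward; lengths in m; the calibration is good to about 2 mm. The wrist camera is an equidistant fisheye: a pixel r from the principal point sees the ray r / f radians off the axis. A picture is of the moment at which its call begins: read the wrist's pose just before it. camera_model takes no time and is no camera call.
- finish_job(): hands the job in; it is judged then, once.
The state is a dict: "clock": time; "joints": joint angles; "joint_vel": joint speeds; "tau": joint torques, N m; "tool_pos": TCP position; "orientation": TCP orientation; "ft_force": force on the tool from outside, world axes, zero at the start; "torque": the same for the moment, N m; "grip_width": finger opening in m; "gripper_force": force on a finger pad.
Only numpy, scipy, OpenCV 4.12 (cv2) and the standard library are available. Lean on these libraries where they do the work, as an engineer would, in place of code of your own. Each camera call takes 0.05 s, during which the arm holds its last target. There are 200 camera calls.

## Working session

There is one attempt and no reset: what is moved stays moved. The work goes in short steps, Python scripts to look and compute and a shell command to move; the robot and the scene stay as the last step left them, time stands still between calls to the robot, and variables do not carry over. Pictures are saved under pics/ and viewed, at most 10 in all, crops included, and the job is handed in when it is done.

```bash
mkdir -p pics; cat > h.py <<'E'
import numpy as np,cv2
from scipy.spatial.transform import Rotation as R
from station import sense,grab_frame,camera_model
def save(name,fn,crop=None,s=1):
    im=grab_frame(name)[:,:,::-1]
    if crop: im=im[crop[1]:crop[3],crop[0]:crop[2]]
    cv2.imwrite('pics/'+fn,cv2.resize(im,None,fx=s,fy=s,interpolation=cv2.INTER_CUBIC))
def cam(name):
    m=camera_model(name);o=np.array(m['orientation']);
    return np.array(m['camera_matrix']),np.array(m['xyz']),(o if o.shape==(3,3) else R.from_euler('xyz',o).as_matrix())
def pix2z(name,uv,z):
    K,p,Rm=cam(name);d=Rm@np.linalg.inv(K)@np.array([uv[0],uv[1],1.]);return p+d*(z-p[2])/d[2]
def proj(name,P):
    K,p,Rm=cam(name);q=K@Rm.T@(np.array(P)-p);return q[:2]/q[2]
E
python3 - <<'E'
from h import *
a=grab_frame('scene');b=grab_frame('side')
cv2.imwrite('pics/scene.png',cv2.resize(a[:,:,::-1],(800,600),interpolation=cv2.INTER_CUBIC))
cv2.imwrite('pics/side.png',cv2.resize(b[:,:,::-1],(800,600),interpolation=cv2.INTER_CUBIC))
for n in('scene','side','wrist'):print(n,camera_model(n))
print(sense())
E
```

```text
scene {'camera_matrix': array([[491.51730701,   0.        , 253.89358583],
       [  0.        , 491.51730701, 189.71247801],
       [  0.        ,   0.        ,   1.        ]]), 'xyz': array([1.45237134, 0.98499161, 1.0641055 ]), 'orientation': array([-2.20450023e+00,  4.35918798e-04,  2.38915113e+00])}
side {'camera_matrix': array([[348.36279563,   0.        , 257.15034721],
       [  0.        , 348.36279563, 186.83896504],
       [  0.        ,   0.        ,   1.        ]]), 'xyz': array([ 0.42533684, -0.84870117,  0.7311093 ]), 'orientation': array([-2.20427079, -0.01841011, -0.10598115])}
wrist {'camera_matrix': array([[297.31863964,   0.        , 254.51999411],
       [  0.        , 297.31863964, 190.37884075],
       [  0.        ,   0.        ,   1.        ]]), 'hand_eye': array([[-6.85949157e-05, -9.70992571e-01, -2.39109644e-01,
         6.57439389e-02],
       [ 9.99999997e-01, -6.14815731e-05, -3.72078876e-05,
        -3.45952009e-04],
       [ 2.14277454e-05, -2.39109646e-01,  9.70992573e-01,
        -1.66340012e-01],
       [ 0.00000000e+00,  0.00000000e+00,  0.00000000e+00,
         1.00000000e+00]])}
{'clock': 0.1, 'joints': array([ 1.01623725e+00,  2.59247179e-01,  1.53595301e+00, -1.23896586e-05,
        1.34798498e+00, -2.02824049e-01]), 'joint_vel': array([-0.00094529, -0.00296946, -0.00191876, -0.00193289, -0.00011557,
       -0.00098327]), 'tau': array([ 3.87346561e-03, -4.38209617e+01, -2.84645641e+01,  7.24019646e-02,
        3.61378212e-02, -2.02543680e-05]), 'tool_pos': array([0.18922728, 0.51591361, 0.21792146]), 'orientation': array([-3.14003034e+00, -3.08960493e-04,  2.78986013e+00]), 'ft_force': array([ 0.44683085, -0.90339899,  0.19758456]), 'torque': array([-0.0335596 , -0.01781071, -0.00179988]), 'gripper_force': 0.0, 'grip_width': 0.09292804601747653}
```

View pics/scene.png

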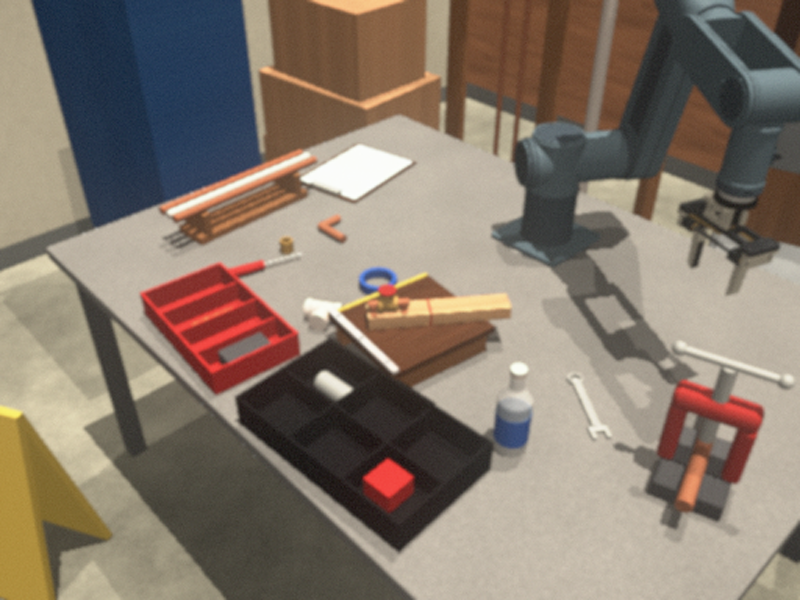

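View pics/side.png

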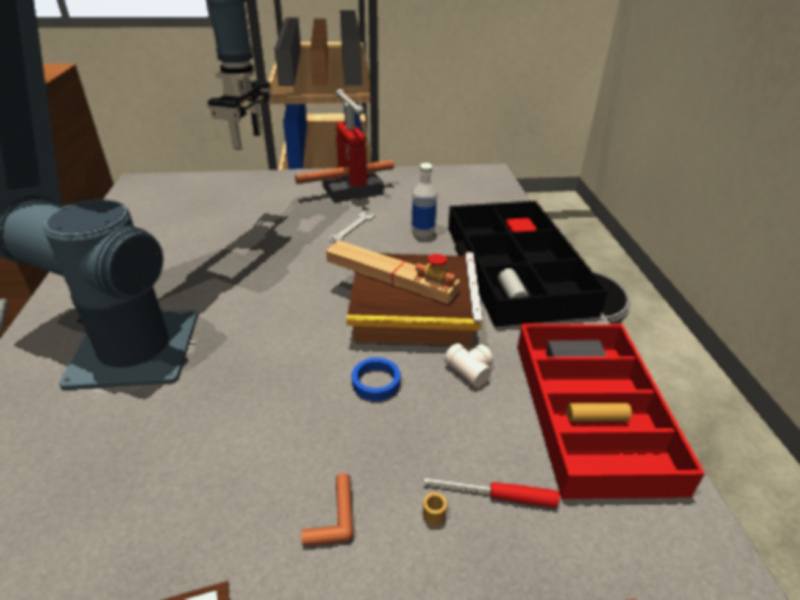

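```bash
python3 - <<'E'
from h import *
save('scene','c1.png',(195,165,335,255),5.6)
save('side','c2.png',(200,145,320,225),6.5)
E
```

```text
(no output)
```

View pics/c1.png

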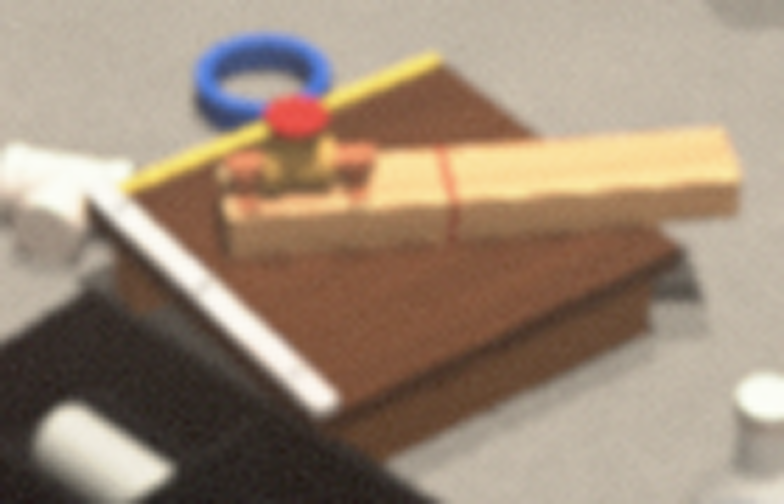

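View pics/c2.png

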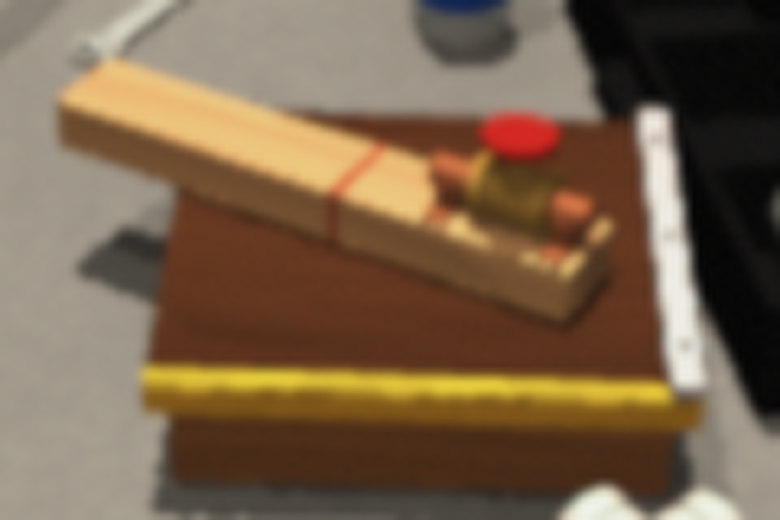

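Pictures: plank with its butt at c1 (723–740,128–180), line at (443,145)–(452,195), valve end near the fence; fence inner edge runs from c1 (120,190) to (338,395), yellow edge to (437,54). I fit both poses to these pixels.

```bash
cat > fit.py <<'E'
from h import *
from scipy.optimize import least_squares
def fit(obs,x0):
    def T(x,P): c,s=np.cos(x[2]),np.sin(x[2]);return [x[0]+c*P[0]-s*P[1],x[1]+s*P[0]+c*P[1],P[2]]
    f=lambda x:np.concatenate([proj(n,T(x,P))-uv for n,uv,P in obs])
    r=least_squares(f,x0,loss='soft_l1');return r.x,f(r.x).reshape(-1,2).round(1)
E
python3 - <<'E'
from fit import *
a=lambda u,v:('scene',np.array([u/5.6+195,v/5.6+165]))
b=lambda u,v:('side',np.array([u/6.5+200,v/6.5+145]))
S=[(*a(437,54),(0,-.245,.07)),(*a(118,190),(0,0,.07)),(*a(685,250),(-.24,-.245,.07)),(*a(338,392),(-.24,0,.078)),
 (*b(145,388),(0,-.245,.07)),(*b(672,402),(0,0,.07)),(*b(640,120),(-.24,0,.07))]
x,r=fit(S,[.6,-.1,-1.57]);print('stand',x,r.tolist())
w=.025
P=[(*a(723,128),(-.15,w,.1)),(*a(740,180),(-.15,-w,.1)),(*a(443,145),(.02,w,.1)),(*a(452,195),(.02,-w,.1)),(*a(230,205),(.15,-w,.1)),
 (*b(112,58),(-.15,-w,.1)),(*b(60,100),(-.15,w,.1)),(*b(382,147),(.02,-w,.1)),(*b(333,188),(.02,w,.1)),(*b(612,222),(.15,-w,.1)),(*b(570,322),(.15,w,.07))]
best=[]
for y0 in (-1.5,0,1.5,3):
  for flip in (1,-1):
    x2,r2=fit([(n,uv,(q[0],flip*q[1],q[2])) for n,uv,q in P],[.55,.05,y0]);best.append((np.abs(r2).sum(),flip,x2,r2))
m=min(best,key=lambda t:t[0]);print('plank',m[1],m[2],m[3].tolist())
E
```

```text
stand [ 0.65943708 -0.05921352 -1.71282619] [[-0.5, -0.2], [-2.4, -0.6], [-0.5, -0.8], [-0.4, 0.9], [-0.9, -2.4], [-0.6, -1.5], [-0.3, -0.9]]Traceback (most recent call last):
  File "<stdin>", line 13, in <module>
  File "fit.py", line 6, in fit
    r=least_squares(f,x0,loss='soft_l1');return r.x,f(r.x).reshape(-1,2).round(1)
    return func(*args, **kwargs)
    result = trf(vector_fun.fun, vector_fun.jac, x0, f0, J0, lb, ub, ftol, xtol,
                 gtol, max_nfev, x_scale, loss_function, tr_solver,
                 tr_options.copy(), verbose, callback=callback_wrapped)
    return trf_no_bounds(
        fun, jac, x0, f0, J0, ftol, xtol, gtol, max_nfev, x_scale,
        loss_function, tr_solver, tr_options, verbose, callback=callback)
    J = jac(x)
    self._update_jac()
    ~~~~~~~~~~~~~~~~^^
    self.J = self.jac_wrapped(xp_copy(self.x), f0=self.f)
             ~~~~~~~~~~~~~~~~^^^^^^^^^^^^^^^^^^^^^^^^^^^^
    J, dct = approx_derivative(
             ~~~~~~~~~~~~~~~~~^
        self.fun,
        ^^^^^^^^^
    ...<2 lines>...
        **self.finite_diff_options,
        ^^^^^^^^^
[... 406 characters left out ...]
  f = np.atleast_1d(self.fun(x, *self.args, **self.kwargs))
                      ~~~~~~~~^^^^^^^^^^^^^^^^^^^^^^^^^^^^^^
    return np.atleast_1d(self.fun(x))
                         ~~~~~~~~^^^
    return self.f(x, *self.args, **self.kwargs)
           ~~~~~~^^^^^^^^^^^^^^^^^^^^^^^^^^^^^^
  File "fit.py", line 5, in <lambda>
    f=lambda x:np.concatenate([proj(n,T(x,P))-uv for n,uv,P in obs])
                               ~~~~^^^^^^^^^^
  File "h.py", line 14, in proj
    K,p,Rm=cam(name);q=K@Rm.T@(np.array(P)-p);return q[:2]/q[2]
           ~~~^^^^^^
  File "h.py", line 9, in cam
    m=camera_model(name);o=np.array(m['orientation']);
ValueError: time passes only in moves, steps and waits
```

```bash
sed -i 's/^def cam(name)/from functools import lru_cache\n@lru_cache\ndef cam(name)/' h.py
python3 - <<'E'
from fit import *
a=lambda u,v:('scene',np.array([u/5.6+195,v/5.6+165]))
b=lambda u,v:('side',np.array([u/6.5+200,v/6.5+145]))
w=.025
P=[(*a(723,128),(-.15,w,.1)),(*a(740,180),(-.15,-w,.1)),(*a(443,145),(.02,w,.1)),(*a(452,195),(.02,-w,.1)),(*a(230,205),(.15,-w,.1)),
 (*b(112,58),(-.15,-w,.1)),(*b(60,100),(-.15,w,.1)),(*b(382,147),(.02,-w,.1)),(*b(333,188),(.02,w,.1)),(*b(612,222),(.15,-w,.1)),(*b(570,322),(.15,w,.07))]
best=[]
for y0 in (-1.5,0,1.5,3):
  for flip in (1,-1):
    x2,r2=fit([(n,uv,(q[0],flip*q[1],q[2])) for n,uv,q in P],[.55,.05,y0]);best.append((np.abs(r2).sum(),flip,x2,r2))
m=min(best,key=lambda t:t[0]);print('plank',m[1],m[2],m[3].tolist())
S=[(*a(437,54),(0,-.245,.07)),(*a(118,190),(0,0,.078)),(*a(685,250),(-.24,-.245,.07)),(*a(338,392),(-.24,0,.078)),
 (*b(145,375),(0,-.245,.07)),(*b(672,392),(0,0,.07)),(*b(640,120),(-.24,0,.07))]
x,r=fit(S,[.6,-.1,-1.57]);print('stand',x,r.tolist())
E
```

```text
plank -1 [ 0.51381291  0.10749895 -0.64459314] [[-0.5, -0.1], [-0.1, -0.4], [-1.0, 0.1], [-0.5, 0.4], [-1.1, 1.3], [-0.1, -1.2], [-0.8, -1.3], [-0.1, -0.7], [-0.4, 0.1], [-0.2, -0.2], [-1.5, 0.0]]
stand [ 0.66046259 -0.05717189 -1.71144878] [[-0.4, 0.1], [-2.4, -2.1], [-0.3, -0.5], [-0.1, 1.4], [-0.6, -0.7], [-0.4, -0.4], [-0.3, -1.2]]
```

Both fits are consistent. Plank centre is about (0.514, 0.107), yaw -37°; the stand corner is about (0.660, -0.057), yaw -98°. I'll grip near plank x = -60 mm, approaching above first and checking with the wrist camera.

```bash
python3 -m inch '[[[-3.88,-2.55,0,0],[-3.88,-2.55,0,0],[-3.88,-2.55,0,0],[-3.88,-2.55,0,0],[-3.88,-2.55,0,0],[-3.88,-2.55,0,0],[-3.88,-2.55,0,0],[-3.88,-2.55,0,0],[-3.88,-2.55,0,0],[-3.88,-2.55,0,0],[0,0,0,8.5],[0,0,0,8.5],[0,0,0,0],[0,0,0,0]]]' 0 40
cat >> h.py <<'E'
def wpix2z(s,uv,z):
    m=camera_model('wrist');K=np.array(m['camera_matrix']);H=np.array(m['hand_eye'])
    d=(np.array(uv)-[K[0,2],K[1,2]])/K[0,0];t=np.linalg.norm(d);u=np.append(d/t*np.sin(t),np.cos(t))
    Rt=R.from_euler('xyz',s['orientation']).as_matrix();o=Rt@H[:3,3]+s['tool_pos'];v=Rt@H[:3,:3]@u
    return o+v*(z-o[2])/v[2]
E
python3 - <<'E'
from h import *
s=sense();print(s['tool_pos'],s['orientation'],s['clock'])
save('wrist','w1.png',None,1.5625)
E
```

```text
clock: 1.95
tool_pos: [0.4657, 0.1433, 0.2186]
orientation: [-3.141, -0.0, 2.496]
ft_force: [0.1, -0.5, -0.2]
grip_width: 0.0925
gripper_force: 0.0
[0.46573819 0.14334339 0.21860435] [-3.14148476e+00 -8.07676292e-05  2.49619476e+00] 1.95
```

View pics/w1.png

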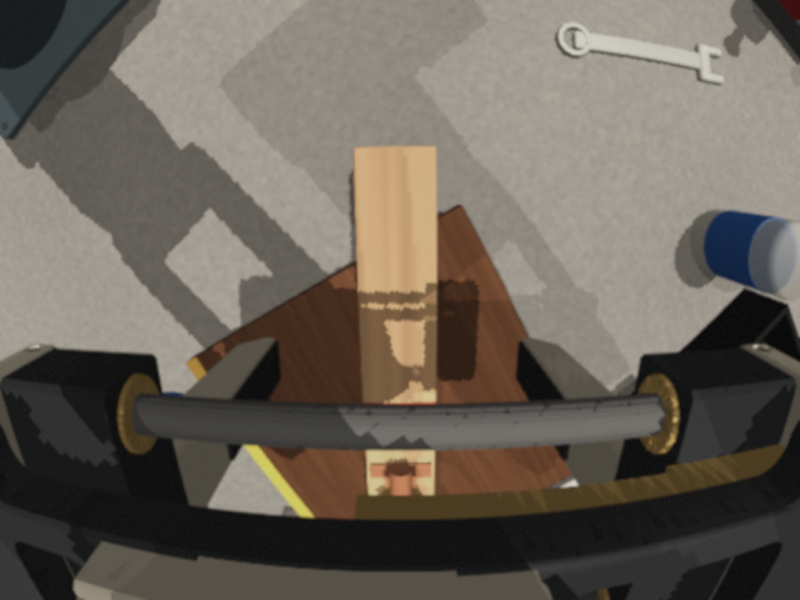

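The plank is centred between the fingers (butt at px 354–437 of the 800-wide picture), and the yellow edge shows at (190,362)–(312,517). Check with the wrist calibration.

```bash
python3 - <<'E'
from h import *
s=sense()
for n,uv,z in [('buttL',(355,148),.1),('buttR',(437,147),.1),('R',(437,370),.1),('L',(361,370),.1),('rear near corner',(462,206),.07),('yel corner',(190,362),.07),('yel',(248,450),.07),('yel2',(308,517),.07),('bottle',(705,240),.1)]:
  p=wpix2z(s,np.array(uv)/1.5625,z)
  d=p[:2]-[.660,-.057];a=-1.711;c,q=np.cos(a),np.sin(a)
  print(n,p.round(4),'stand',np.round([c*d[0]+q*d[1],-q*d[0]+c*d[1]],4))
E
```

```text
buttL [0.379  0.1759 0.1   ] stand [-0.1914 -0.3108]
buttR [0.4085 0.216  0.1   ] stand [-0.2351 -0.2872]
R [0.5245 0.1314 0.1   ] stand [-0.1676 -0.1605]
L [0.4941 0.0911 0.1   ] stand [-0.1235 -0.185 ]
rear near corner [0.4503 0.2093 0.07  ] stand [-0.2343 -0.2449]
yel corner [ 0.4187 -0.0253  0.07  ] stand [ 0.0023 -0.2434]
yel [ 0.5042 -0.0404  0.07  ] stand [ 0.0054 -0.1566]
yel2 [ 0.5862 -0.0464  0.07  ] stand [-0.0002 -0.0746]
bottle [0.5686 0.3433 0.1   ] stand [-0.3836 -0.1465]
```

```bash
python3 -m inch '[[[0,0,3,0],[0,0,3,0],[0,0,3,0],[0,0,2.5,0],[0,0,1.6,0],[0,0,0.55,0],[0,0,0,0],[0,0,0,0],[0,0,0,0]]]' 0 40 && python3 -m inch '[[[0,0,0,0],[0,0,0,0],[0,0,0,0],[0,0,0,0],[0,0,0,0],[0,0,0,0],[0,0,0,0],[0,0,0,0]]]' 255 50
```

```text
clock: 3.12
tool_pos: [0.4664, 0.1433, 0.0828]
orientation: [3.141, 0.001, 2.493]
ft_force: [-0.6, 0.5, 0.5]
grip_width: 0.0931
gripper_force: 0.0
clock: 4.12
tool_pos: [0.4658, 0.1432, 0.0821]
orientation: [-3.141, -0.0, 2.493]
ft_force: [0.0, -0.1, 0.5]
grip_width: 0.0496
gripper_force: 50.0
```

```bash
python3 -m inch '[[[0,0,0,1.5],[0,0,0,3],[0,0,0,3],[0,0,0,3],[0,0,0,3],[0,0,0,3],[0,0,0,3],[0,0,0,3],[0,0,0,3],[0,0,0,3],[0,0,0,1.5],[0,0,0,0]]]' - 50 && python3 -m inch '[[[-1.195,1.503,0,3.1],[-1.11,1.565,0,3.1],[-1.026,1.623,0,3.1],[-0.937,1.676,0,3.1],[-0.845,1.724,0,3.1],[-0.753,1.766,0,3.1],[-0.657,1.804,0,3.1],[-0.558,1.837,0,3.1],[-0.458,1.865,0,3.1],[-0.356,1.6,0,3.0],[0,0,0,0],[0,0,0,0],[0,0,0,0]]]'
python3 - <<'E'
from h import *
save('side','c3.png',(200,145,320,235),6.5)
save('scene','c4.png',(195,165,335,255),5.6)
a=cv2.imread('pics/c3.png');b=cv2.imread('pics/c4.png')
E
```

```text
clock: 5.62
tool_pos: [0.4659, 0.1432, 0.0821]
orientation: [-3.142, 0.0, 1.969]
ft_force: [1.2, 0.2, -1.6]
grip_width: 0.0497
gripper_force: 49.9
clock: 7.25
tool_pos: [0.6478, 0.0914, 0.0822]
orientation: [3.141, 0.0, 1.431]
ft_force: [2.1, -1.1, -0.5]
grip_width: 0.0497
gripper_force: 50.0
```

View pics/c3.png

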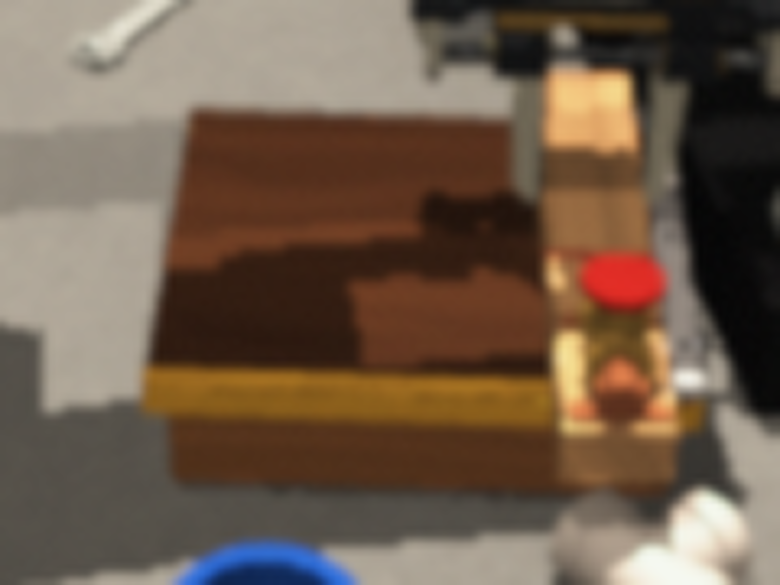

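View pics/c4.png

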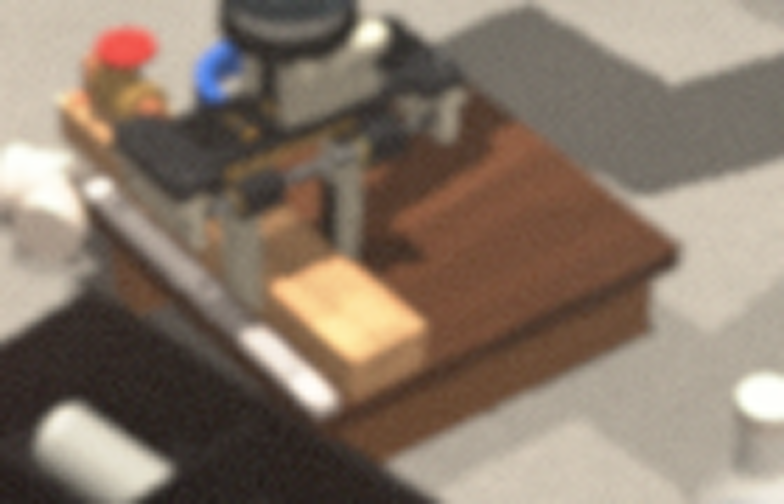

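Plank is parallel to the fence with a small gap of several mm, and still back from the edge. Push toward the fence until contact.

```bash
M='import sys'; t(){ python3 -c "from station import sense;s=sense();print('torque',s['torque'].round(2),'rz',s['orientation'][2])"; }
t; python3 -m inch '[[[0,0.2,0,0],[0,0.2,0,0],[0,0,0,0],[0,0,0,0]]]'; t; python3 -m inch '[[[0,0.15,0,0],[0,0,0,0],[0,0,0,0]]]'; t
```

```text
torque [-0.23 -0.27  0.31] rz 1.4310585341103765
clock: 7.85
tool_pos: [0.6497, 0.0914, 0.0822]
orientation: [-3.137, -0.0, 1.43]
ft_force: [-5.7, 0.5, 4.6]
grip_width: 0.0492
gripper_force: 49.9
torque [ 0.02  0.98 -0.29] rz 1.429607874354248
clock: 8.22
tool_pos: [0.651, 0.0913, 0.0822]
orientation: [-3.137, -0.0, 1.43]
ft_force: [-6.0, 0.9, 6.0]
grip_width: 0.0497
gripper_force: 49.9
torque [ 0.01  1.06 -0.31] rz 1.4295676685154608
```

```bash
t(){ python3 -c "from station import sense;s=sense();print('torque',s['torque'].round(2))"; }
python3 -m inch '[[[0,0.15,0,0],[0,0,0,0],[0,0,0,0]]]'; t; python3 -m inch '[[[0,0.15,0,0],[0,0,0,0],[0,0,0,0]]]'; t
python3 - <<'E'
from h import *
save('side','c5.png',(260,145,320,220),8)
E
```

```text
clock: 8.6
tool_pos: [0.6525, 0.0911, 0.0822]
orientation: [-3.137, -0.0, 1.43]
ft_force: [-6.3, 0.8, 5.8]
grip_width: 0.0498
gripper_force: 49.9
torque [ 0.07  1.11 -0.31]
clock: 8.98
tool_pos: [0.6539, 0.091, 0.0822]
orientation: [-3.137, -0.0, 1.43]
ft_force: [-6.2, 1.5, 6.0]
grip_width: 0.0499
gripper_force: 49.9
torque [ 0.03  1.12 -0.36]
```

View pics/c5.png

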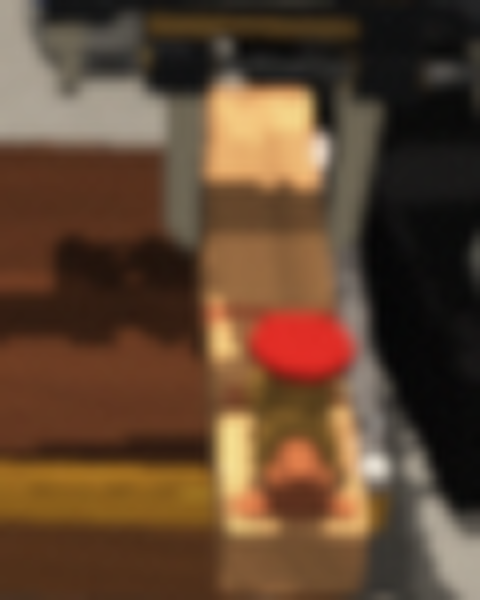

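```bash
t(){ python3 -c "from station import sense;s=sense();print('torque',s['torque'].round(2))"; }
python3 -m inch '[[[0,0.1,0,0],[0,0,0,0],[0,0,0,0]]]'; t; python3 -m inch '[[[0,0.1,0,0],[0,0,0,0],[0,0,0,0]]]'; t;python3 -m inch '[[[0,0.1,0,0],[0,0,0,0],[0,0,0,0]]]'; t
```

```text
clock: 9.4
tool_pos: [0.6541, 0.091, 0.0822]
orientation: [-3.135, -0.0, 1.429]
ft_force: [-9.0, 1.3, 7.7]
grip_width: 0.0497
gripper_force: 49.8
torque [ 0.08  1.5  -0.52]
clock: 9.78
tool_pos: [0.6544, 0.091, 0.0823]
orientation: [-3.134, -0.0, 1.429]
ft_force: [-10.8, 1.7, 8.9]
grip_width: 0.0493
gripper_force: 49.8
torque [ 0.16  1.86 -0.69]
clock: 10.15
tool_pos: [0.6546, 0.091, 0.0823]
orientation: [-3.132, -0.0, 1.429]
ft_force: [-13.2, 0.5, 12.0]
grip_width: 0.0498
gripper_force: 49.8
torque [ 0.2   2.28 -0.79]
```

Contact with the fence is made and spread along it, so step 1 is satisfied. I ease off and slide out about 45 mm.

```bash
python3 -m inch '[[[0,-0.15,0,0],[0,0,0,0],[-0.2,0,0,0],[-0.3,0,0,0],[-0.3,0,0,0],[-0.3,0,0,0],[-0.3,0,0,0],[-0.3,0,0,0],[-0.3,0,0,0],[-0.3,0,0,0],[-0.3,0,0,0],[-0.3,0,0,0],[-0.3,0,0,0],[-0.3,0,0,0],[-0.3,0,0,0],[-0.3,0,0,0],[-0.3,0,0,0],[-0.2,0,0,0],[-0.2,0,0,0],[0,0,0,0]]]'
python3 - <<'E'
from h import *
s=sense();print(s['tool_pos'],s['torque'])
save('side','c6.png',(250,150,320,225),8)
save('scene','full6.png')
E
```

```text
clock: 12.65
tool_pos: [0.6484, 0.0473, 0.0823]
orientation: [-3.136, -0.006, 1.43]
ft_force: [-6.6, 12.4, 6.9]
grip_width: 0.0498
gripper_force: 49.8
[0.64843732 0.04734436 0.08228117] [ 1.95591372  1.15875143 -0.55115408]
```

View pics/c6.png

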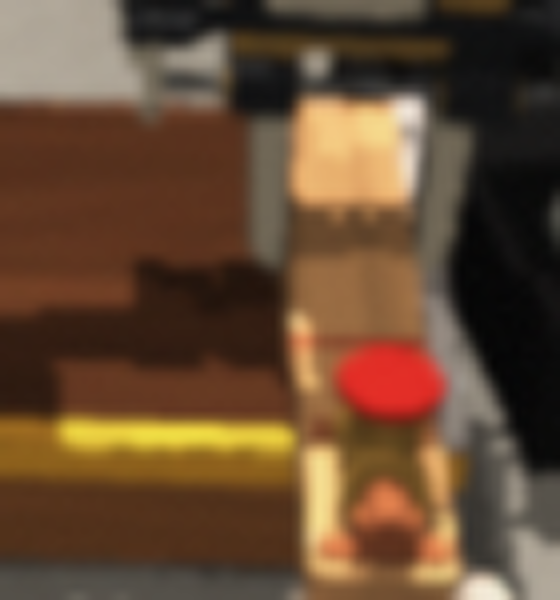

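In c6 the line's left end is at (291,342), and the yellow top edge (end of the lit strip) is at (62..295, 444..449). The valve end's top corner is near (305,575).

```bash
python3 - <<'E'
from h import *
a=-1.711;X=np.array([np.cos(a),np.sin(a)]);Y=np.array([-X[1],X[0]])
def st(n,p):d=p[:2]-[.660,-.057];print(n,p.round(4),'stand',np.round([d@X,d@Y],4))
f=lambda u,v:(u/8+250,v/8+150)
st('edge L',pix2z('side',f(62,445),.07));st('edge R',pix2z('side',f(294,449),.07))
g=lambda u,v:(u/6.5+200,v/6.5+145)
st('c2 edge L',pix2z('side',g(145,388),.07));st('c2 edge R',pix2z('side',g(672,402),.07))
st('c2 rear fence',pix2z('side',g(640,120),.07));st('c3 rear left',pix2z('side',g(193,108),.07))
st('line',pix2z('side',f(291,342),.1));st('line mid',pix2z('side',f(340,343),.1));st('endL',pix2z('side',f(305,575),.1));st('buttL',pix2z('side',f(292,97),.1))
h=lambda u,v:(u/5.6+195,v/5.6+165)
st('scene edgeL',pix2z('scene',h(437,54),.07));st('scene edge mid',pix2z('scene',h(250,130),.07));st('scene rear',pix2z('scene',h(685,250),.07));st('scene fence rear',pix2z('scene',h(338,392),.078))
s=sense();T=s['tool_pos'];y=s['orientation'][2]
L=T[:2]-.0805*np.array([np.cos(y),np.sin(y)]);st('line kin',np.append(L,.1))
E
```

```text
edge L [ 0.5244 -0.0492  0.07  ] stand [ 0.0112 -0.1353]
edge R [ 0.6106 -0.0587  0.07  ] stand [ 0.0086 -0.0487]
c2 edge L [ 0.4193 -0.036   0.07  ] stand [ 0.0128 -0.2413]
c2 edge R [ 0.6596 -0.0662  0.07  ] stand [0.0092 0.0009]
c2 rear fence [0.6934 0.1726 0.07  ] stand [-0.232  0.001]
c3 rear left [0.4515 0.2034 0.07  ] stand [-0.2288 -0.2428]
line [ 0.6121 -0.0322  0.1   ] stand [-0.0179 -0.0509]
line mid [ 0.6303 -0.0343  0.1   ] stand [-0.0183 -0.0326]
endL [ 0.5943 -0.1609  0.1   ] stand [ 0.1121 -0.0506]
buttL [0.6423 0.1377 0.1   ] stand [-0.1903 -0.0448]
scene edgeL [ 0.4163 -0.0225  0.07  ] stand [-1.000e-04 -2.461e-01]
scene edge mid [ 0.5578 -0.0427  0.07  ] stand [ 1.000e-04 -1.032e-01]
scene rear [0.4528 0.217  0.07  ] stand [-0.2423 -0.2435]
scene fence rear [0.6897 0.1761 0.078 ] stand [-0.235  -0.0032]
line kin [ 0.6371 -0.0323  0.1   ] stand [-0.0212 -0.0261]
```

View pics/full6.png

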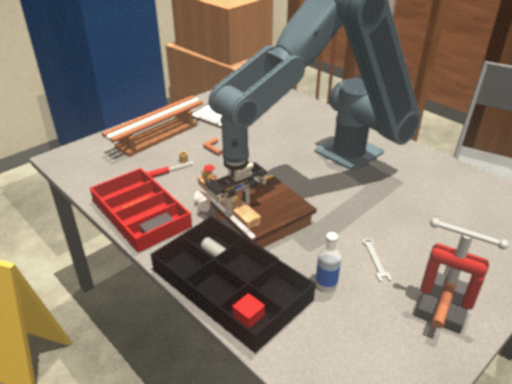

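The side and scene views differ by several mm, so I'll measure the plank butt and the stand edges with the wrist camera by rectifying its pictures (the old one and a new one).

```bash
cat > rect.py <<'E'
from h import *
a=-1.711;X=np.array([np.cos(a),np.sin(a)]);Y=np.array([-X[1],X[0]]);C=np.array([.660,-.057])
m=camera_model('wrist');K=np.array(m['camera_matrix']);H=np.array(m['hand_eye'])
def rect(im,pos,rpy,z,xs,ys):
    gx,gy=np.meshgrid(xs,ys);w=C+gx[...,None]*X+gy[...,None]*Y
    P=np.dstack([w,np.full(gx.shape,z)])-pos
    q=P@R.from_euler('xyz',rpy).as_matrix();q=(q-H[:3,3])@H[:3,:3]
    r=np.hypot(q[...,0],q[...,1]);t=np.arctan2(r,q[...,2])*K[0,0]/r
    return cv2.remap(im,(q[...,0]*t+K[0,2]).astype(np.float32),(q[...,1]*t+K[1,2]).astype(np.float32),cv2.INTER_LINEAR)
def prof(n,im,s,z,xs,ys):
    o=rect(im,*s,z,xs,ys).astype(float).mean(0);print(n);
    for x,c in list(zip(xs,o)): print(f'{x*1000:.0f}:{c.astype(int).tolist()}',end=' ')
    print()
E
python3 - <<'E'
from rect import *
s=sense();S=(s['tool_pos'],s['orientation'])
im=grab_frame('wrist');cv2.imwrite('pics/w2.png',im[:,:,::-1])
st=lambda lo,hi:np.arange(lo,hi,.002)
for y in (-.18,-.14,-.10): prof(f'rear y{y}',im,S,.07,st(-.256,-.222),np.arange(y,y+.02,.002))
prof('butt',im,S,.1,st(-.206,-.176),np.arange(-.04,-.012,.002))
w=cv2.resize(cv2.imread('pics/w1.png')[:,:,::-1].copy(),(512,384),interpolation=cv2.INTER_AREA)
S=(np.array([.46574,.14334,.2186]),np.array([-3.14148,-.00008,2.49619]))
prof('w1 rear',w,S,.07,st(-.256,-.222),np.arange(-.24,-.22,.002))
prof('w1 rear2',w,S,.07,st(-.256,-.222),np.arange(-.18,-.16,.002))
prof('w1 edge',w,S,.07,st(-.016,.018),np.arange(-.155,-.13,.002))
prof('w1 edge2',w,S,.07,st(-.016,.018),np.arange(-.10,-.08,.002))
E
```

```text
rear y-0.18
-256:[171, 166, 155] -254:[172, 166, 156] -252:[170, 165, 154] -250:[169, 164, 153] -248:[170, 164, 154] -246:[170, 164, 153] -244:[171, 166, 155] -242:[172, 166, 156] -240:[172, 166, 156] -238:[174, 168, 157] -236:[170, 163, 152] -234:[123, 91, 72] -232:[127, 84, 58] -230:[126, 84, 58] -228:[121, 80, 55] -226:[115, 77, 53] -224:[114, 76, 53] 
rear y-0.14
-256:[92, 89, 84] -254:[165, 160, 149] -252:[172, 167, 157] -250:[172, 166, 155] -248:[170, 165, 154] -246:[172, 167, 156] -244:[173, 168, 157] -242:[172, 166, 156] -240:[171, 165, 155] -238:[172, 166, 155] -236:[169, 162, 151] -234:[137, 97, 71] -232:[143, 96, 67] -230:[142, 96, 66] -228:[136, 91, 63] -226:[132, 88, 61] -224:[133, 89, 61] 
rear y-0.1
-256:[0, 0, 0] -254:[0, 0, 0] -252:[0, 0, 0] -250:[16, 16, 15] -248:[124, 120, 113] -246:[190, 184, 173] -244:[191, 185, 174] -242:[192, 186, 175] -240:[193, 187, 176] -238:[195, 189, 177] -236:[189, 182, 170] -234:[139, 96, 69] -232:[139, 94, 65] -230:[140, 94, 65] -228:[136, 92, 63] -226:[135, 90, 62] -224:[135, 90, 62] 
butt
-206:[124, 83, 57] -204:[120, 80, 55] -202:[12
[... 887 characters left out ...]
0:[109, 70, 47] -228:[103, 66, 44] -226:[98, 63, 43] -224:[96, 62, 42] 
w1 edge
-16:[84, 59, 43] -14:[95, 64, 46] -12:[102, 69, 49] -10:[106, 70, 49] -8:[111, 76, 50] -6:[145, 123, 63] -4:[192, 181, 87] -2:[207, 198, 97] 0:[208, 200, 98] 2:[208, 199, 98] 4:[205, 196, 101] 6:[189, 181, 120] 8:[167, 161, 139] 10:[161, 155, 144] 12:[161, 155, 144] 14:[161, 155, 145] 16:[161, 156, 145] 
w1 edge2
-16:[105, 68, 46] -14:[107, 69, 46] -12:[110, 72, 48] -10:[111, 72, 49] -8:[118, 84, 51] -6:[156, 136, 68] -4:[196, 185, 89] -2:[207, 198, 97] 0:[208, 199, 97] 2:[207, 198, 97] 4:[201, 192, 98] 6:[173, 164, 103] 8:[137, 130, 108] 10:[121, 115, 105] 12:[116, 111, 103] 14:[115, 110, 101] 16:[113, 108, 100]
```

Edge is at +5.5 mm and the butt at -192 mm, so the line still needs 27.5 mm; the side view says 28.

```bash
python3 -m inch '[[[-0.25,0,0,0],[-0.25,0,0,0],[-0.25,0,0,0],[-0.25,0,0,0],[-0.25,0,0,0],[-0.25,0,0,0],[-0.25,0,0,0],[-0.25,0,0,0],[-0.25,0,0,0],[-0.25,0,0,0],[-0.25,0,0,0],[0,0,0,0],[0,0,0,0],[0,0,0,0]]]'
cat > chk.py <<'E'
from rect import *
s=sense();S=(s['tool_pos'],s['orientation']);print(S,s['torque'])
im=grab_frame('wrist')
def edge(n,z,xs,ys,ax,ch):
    o=rect(im,*S,z,xs,ys).astype(float).mean(ax)[:,ch];g=np.abs(np.gradient(o));i=g.argmax();p=(xs if ax==0 else ys);k=slice(max(i-3,0),i+4);print(n,((g[k]*p[k]).sum()/g[k].sum()).round(4),g[i].round(1))
r=lambda a,b:np.arange(a,b,.0005)
edge('rear',.07,r(-.25,-.22),r(-.14,-.08),0,2)
for y in(-.045,-.035,-.025,-.015):edge(f'butt {y}',.1,r(-.18,-.15),r(y,y+.008),0,2)
for x in(-.158,-.145,-.13):edge(f'side- {x}',.1,r(x,x+.01),r(-.065,-.04),1,2);edge(f'side+ {x}',.1,r(x,x+.01),r(-.014,.012),1,2)
for x in (-.23,-.2):edge(f'fence in {x}',.078,r(x,x+.02),r(-.012,.01),1,2)
E
python3 chk.py
```

```text
clock: 14.55
tool_pos: [0.6448, 0.0202, 0.0825]
orientation: [-3.136, -0.006, 1.43]
ft_force: [-6.0, 13.1, 8.8]
grip_width: 0.0498
gripper_force: 49.9
(array([0.64475054, 0.02021332, 0.0824671 ]), array([-3.13629491, -0.00618638,  1.4300861 ])) [ 2.08307742  1.16607755 -0.39634266]
rear -0.2215 3.1
butt -0.045 -0.1643 31.3
butt -0.035 -0.1644 31.0
butt -0.025 -0.1646 30.8
butt -0.015 -0.1647 32.6
side- -0.158 -0.0517 31.6
side+ -0.158 0.0093 30.4
side- -0.145 -0.0516 30.7
side+ -0.145 0.0089 27.6
side- -0.13 -0.0513 29.7
side+ -0.13 -0.0014 23.6
fence in -0.23 -0.0013 6.9
fence in -0.2 -0.0011 42.4
```

```bash
python3 -m inch '[[[0,0,0.05,0],[0,0,0,0],[0,0,0,0],[0,0,0,0],[0,0,0,0],[0,0,0,0],[0,0,0,0],[0,0,0,0]]]'; python3 chk.py | grep -E 'butt|side-|0.13' && python3 -c "
from station import finish_job;print(finish_job())"
```

```text
clock: 15.6
tool_pos: [0.6448, 0.0202, 0.0823]
orientation: [-3.137, -0.006, 1.43]
ft_force: [-6.7, 13.6, 10.5]
grip_width: 0.0497
gripper_force: 49.9
butt -0.045 -0.1643 31.5
butt -0.035 -0.1643 31.2
butt -0.025 -0.1645 30.6
butt -0.015 -0.1647 32.5
side- -0.158 -0.0516 30.5
side- -0.145 -0.0515 31.5
side- -0.13 -0.0513 28.7
side+ -0.13 -0.0014 23.6
fence in -0.23 -0.0013 6.7
the job is handed in; nothing more can be done
None
```

The job is handed in, with no verdict returned: by my last measurements the plank lies flush along the fence, its red line within about 1 mm of the yellow edge, and is held down level in the gripper at 50 N after 15.6 s.

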